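Let off the bar clamp on a glued sensor case

ROBOT

A 6-joint arm with a two-finger parallel gripper is mounted at the origin on the work surface. World frame = base frame: x ahead of the robot, y to its left, z up, the work surface at z = 0. Lengths are in mm, angles in rad, forces in N, time in s.
With the tool pointing down it reaches from about 275 to 750 mm from the base axis. Payload 10.2 kg.
Tool frame: the origin (TCP) lies midway between the tips of the shut fingers; the grasp point (between the pads) lies 19 mm behind it; x points along the fingers, y is the direction in which the jaws open and shut, and the axes are right-handed (so a half turn about x gives the same grasp; the last joint's range is limited). The gripper opens to 85 mm and grips with 20 to 120 N. Pads are 22 mm wide; open, the fingers measure 114 mm over their backs; the gripper's body (76 mm by 85 mm) begins 54 mm behind the grasp point. The pads swing forward as they close: fully open they stand 13 mm farther back than shut.
Start: joints at [-1.361, 0.313, 1.498, -0, 1.331, -0.223], TCP at [220.181, -476.604, 231.294] pointing down, gripper open.
Joint ranges: [-2.94, 2.94], [-0.97, 2.17], [0.19, 2.56], [-1.23, 4.37], [0.02, 3.11], [-2.88, 2.88]. Speed limits (rad/s): [2.39, 2.39, 3.01, 3.14, 3.14, 3.14].

INTERFACE

Orientations are given as a unit quaternion [w, x, y, z].
In Python, from rig import ctrl gives the robot as it stands.
- The arm moves only by the tool arm_command, never from a script. Its argument "plan" is a list of rows, each a list of 5 numbers: the shift along the tool's x, y, z in m, then the turn about the tool's x in rad, then the opening, from 0 (shut) to 1 (fully open). A call has 1 to 12 rows; each row shifts and turns the commanded pose from where the row before left it, along the tool's axes as they then stand; what a row does not reach is not made up. A row lasts 1/8 s, in which the tool goes at most 62.5 mm and 10.7 degrees, less where a joint would pass 70% of its speed; a pose out of reach is approached as far as the arm can. A call with a gripper value outside its range is refused whole. The fingers move at their own pace and stop on an object; "squeeze" is the grip in N (left out, the last holds). Time passes only in rows, so rows that do not move let the fingers close. It gives the time, the measured TCP pose, the force and the opening at its end, in the units of the state.
- ctrl.sense(): the state, without advancing time (a new reading comes with each control period).
- ctrl.capture(name): name is "scene" or "top" or "wrist"; returns a dict with "color" (480x640x3 uint8, red, green, blue), "fx", "fy", "cx", "cy" (pixels), "xyz" and "orientation" of the camera in the world; the wrist camera has in their place "hand_eye" (4x4, takes a point from camera to tool coordinates, whose origin is the TCP and whose axes are the tool frame's). Camera axes: x right, y up, looking along -z (the intrinsics and any distortion apply to the point x, -y, -z); pixel columns grow to the right and rows downward; lengths in mm; the calibration is good to about 2 mm. A picture is of the moment at which its call begins: read the wrist's pose just before it. There is no depth.
- ctrl.finish_job(): hands the job in, once; it reports no verdict.
Trained networks look in the newest picture that a camera, given by its name, has taken for a name from the list of things; names that differ only in an ending like _2 or _b are one class to them, and where a whole thing is asked for, a point or a joint stands for the part that bears it (a point fixed in the world has none). Each returns a list of dicts, best first, with "score" (0 to 1); they miss things now and then, are a little off and sometimes report something else, mostly with a low value. They report only what shows in the picture. A call takes as long as a camera call. They do not tell look-alikes from the thing itself.
- ctrl.spot_in(camera, query): "uv" ([column, row] in pixels, amid what is visible of it).
- ctrl.regions_of(camera, query): "mask" (480x640 bool, what is visible of it) and "uv" ([column, row] in pixels, amid what is visible of it).
- ctrl.place_of(camera, query): "uv" ([column, row] in pixels: a listed point, or the origin of a listed thing).
The state is a dict: "time_s": time; "joints": joint angles; "dq": joint speeds; "tau": joint torques, N m; "eef_pos": TCP position; "ee_rot": TCP orientation; "force": force on the tool from outside, world axes, zero at the start; "wrist_torque": the same for the moment, N m; "grip_width": opening from 0.0 (shut) to 1.0 (fully open).
Only numpy, scipy, OpenCV 4.12 (cv2) and the standard library are available. Lean on these libraries where they do the work, as an engineer would, in place of code of your own. Each camera call takes 0.05 s, during which the arm holds its last target.

TASK

The glue on the clear sensor case has set and the clamp's screw is already slack: with a fingertip press down the orange release lever on the clamp's sliding jaw and, keeping it pressed, gently push the jaw all the way back along the bar against its end stop, then let the lever spring up and move clear. Only press and push: grip and lift nothing, and leave the case standing where it is and the other things on the bench alone.

Things in the scene. Friction and masses are not known exactly. Their poses are not given: they have to be found in the camera images.
- clamp: notched aluminium bar clamp screwed to a plywood board 460 x 170 x 12 that is fixed to the bench. Origin: centre of the board's underside, on the bench. +x runs along the bar from the blue fixed head with the screw (x -220) towards the black end stop (x +200 to +214, 38 high); +y across the bar, z up. The bar is 24 wide, its top 36 above the bench
- jaw (a joint): sliding jaw (blue casting on the bar, 46 wide across the bar, its upright 88 above the bench): metres along the clamp's +x, 0 nearest the head, 0.150 against the end stop. A ratchet: with the release up, its pawl in the notches (7 mm apart) blocks it from moving to larger values (up to about 7 mm of play) however hard it is pushed; towards smaller values it clicks along at some 30 N; with the release pressed beyond about 0.18 rad it slides with about 2 to 4 N
- release (a joint): orange release lever on the sliding jaw, hinged across the bar: 0 sprung up, 0.28 rad fully pressed. A spring lifts it: about 4 N at the thumb point starts it down, about 8 N holds it fully down; it is made for a thumb's push and must never feel 40 N. At the start the pawl may rest on a notch's edge and the lever then reads about 0.18
- thumb (a point): thumb point in the middle of the top of the orange lever; it moves with lever and jaw. The lever's thumb plate is 34 wide across the bar, 60 long along it, its top about 68 above the bench when up; the thumb point sinks 11 when fully pressed. Its rear end, 22 behind this point towards the end stop, turns up by about 10 as a lip a fingertip can push against; 68 in front of it stands the jaw's upright, 20 higher
- pad (a point): middle of the jaw's black pad face, which looks to the clamp's -x, towards the case; it moves with the jaw
- case_mid (a point): centre of the glued clear case, 85 along the bar x 95 across x 75 high, rounded, a white display unit inside; loose, it stands on the bar and two wooden bearers between head and jaw, its top 111 above the bench. Must stay where it is
- glue_mid (a point): small white glue bottle, 34 dia x 85 high, standing; a bystander, point at its centre
- driver_grip (a point): screwdriver, 170 long, lying flat; a bystander, point at its handle
- tape_mid (a point): roll of tape, 86 dia x 19 high, lying flat; a bystander, point at its centre
- shell_mid (a point): spare clear half-shell, an open box 42 x 95 x 42 high; a bystander, point at its centre
- beaker_mid (a point): clear beaker, about 66 dia x 85 high, standing; a bystander, point at its centre
- dryer_mid (a point): teal hair dryer with black nozzle, about 215 x 180 x 70 high, lying; a bystander, point at its centre
- meter_mid (a point): yellow multimeter, 150 x 75 x 32 high, lying; a bystander, point at its centre
- case: the same clear case, origin at the centre of its underside
Things that resemble listed ones, but are neither listed nor needed, are in the scene too. Leave any blue or red look-alike of the case alone.

How it is judged:
By the outcome, as a careful person would: the job done as asked, in the order asked, and still so for the second after the job is handed in, with the robot touching nothing.
It also fails if it takes over 35 s, if anything falls off the work surface, if the arm or the gripper's body presses on something with over 40 N, if the wrist force passes 120 N, or if a joint passes its speed limit or range.

## Working session

There is one attempt and no reset: what is moved stays moved. The work goes in short steps, Python scripts to look and compute and a tool call to move; the robot and the scene stay as the last step left them, time stands still between calls to the robot, and variables do not carry over. Pictures are saved under pics/ and viewed, and the job is handed in when it is done.

Besides the shell and the picture viewer there is one more tool, called after "Call:" in YAML: its name, and indented under it one key for each argument. arm_command: Moves the arm, as the interface text tells. Its arguments: {"type":"object","properties":{"plan":{"type":"array"},"squeeze":{"type":"number"}},"required":["plan"]}

```bash
mkdir -p pics; ls; cat > h.py <<'E'
import numpy as np, cv2
from rig import ctrl
from scipy.spatial.transform import Rotation as R
def rot(q): return R.from_quat([q[1],q[2],q[3],q[0]]).as_matrix()
def save(c,name): cv2.imwrite('pics/'+name,cv2.cvtColor(c['color'],cv2.COLOR_RGB2BGR))
E
python3 - <<'E'
from h import *
s=ctrl.sense()
for k,v in s.items(): print(k,np.round(v,3))
for n in ['scene','top','wrist']:
    c=ctrl.capture(n); save(c,n+'0.png')
    print(n,{k:np.round(v,3).tolist() if not isinstance(v,str) else v for k,v in c.items() if k!='color'})
    for q in ['clamp','jaw','release','thumb','pad','case_mid','case','glue_mid','driver_grip','tape_mid','shell_mid','beaker_mid','dryer_mid','meter_mid']:
        try:print(q,[(np.round(d['uv']).tolist(),round(d['score'],2)) for d in ctrl.place_of(n,q)[:3]],)
        except Exception as e: print(q,e)
E
```

```text
pics
time_s 0.0
joints [-1.361  0.313  1.498 -0.     1.331 -0.223]
dq [ 0.001  0.    -0.     0.001  0.    -0.001]
tau [ 2.0000e-03 -4.1226e+01 -2.5974e+01 -0.0000e+00  4.0000e-03  0.0000e+00]
eef_pos [ 220.119 -476.331  230.719]
ee_rot [-0.151 -0.691 -0.152  0.691]
force [-0.805 -0.446  0.526]
wrist_torque [-0.032 -0.002  0.013]
grip_width 1.004
scene {'fx': 438.588, 'fy': 438.588, 'cx': 323.313, 'cy': 233.985, 'xyz': [1082.624, -347.391, 1134.977], 'orientation': [0.832, 0.238, 0.135, 0.483]}
clamp [([288.0, 265.0], 0.91)]
jaw it knows: beaker_mid, case, case_mid, clamp, driver_grip, dryer_mid, glue_mid, meter_mid, pad, shell_mid, tape_mid, thumb
release it knows: beaker_mid, case, case_mid, clamp, driver_grip, dryer_mid, glue_mid, meter_mid, pad, shell_mid, tape_mid, thumb
thumb [([310.0, 249.0], 0.89), ([286.0, 265.0], 0.66)]
pad [([280.0, 258.0], 0.89)]
case_mid [([257.0, 259.0], 0.93), ([202.0, 204.0], 0.91), ([158.0, 238.0], 0.78)]
case [([160.0, 332.0], 0.92), ([261.0, 263.0], 0.9), ([161.0, 246.0], 0.79)]
glue_mid []
driver_grip [([216.0, 242.0], 0.58)]
tape_mid [([298.0, 304
[... 1115 characters left out ...]
0.74), ([404.0, 291.0], 0.7)]
wrist {'fx': 360.598, 'fy': 360.598, 'cx': 327.775, 'cy': 245.404, 'hand_eye': [[0.0, 0.26, -0.965, -143.431], [1.0, -0.0, 0.0, -0.618], [-0.0, -0.965, -0.26, -65.766], [0.0, 0.0, 0.0, 1.0]]}
clamp []
jaw it knows: beaker_mid, case, case_mid, clamp, driver_grip, dryer_mid, glue_mid, meter_mid, pad, shell_mid, tape_mid, thumb
release it knows: beaker_mid, case, case_mid, clamp, driver_grip, dryer_mid, glue_mid, meter_mid, pad, shell_mid, tape_mid, thumb
thumb []
pad []
case_mid []
case [([314.0, 148.0], 0.98), ([130.0, 129.0], 0.91)]
glue_mid []
driver_grip [([192.0, 9.0], 0.88)]
tape_mid []
shell_mid [([192.0, 9.0], 0.59)]
beaker_mid []
dryer_mid []
meter_mid []
```

View pics/scene0.png

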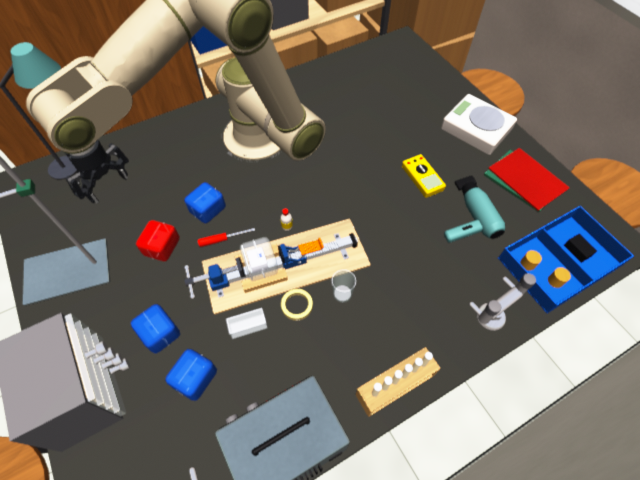

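View pics/top0.png

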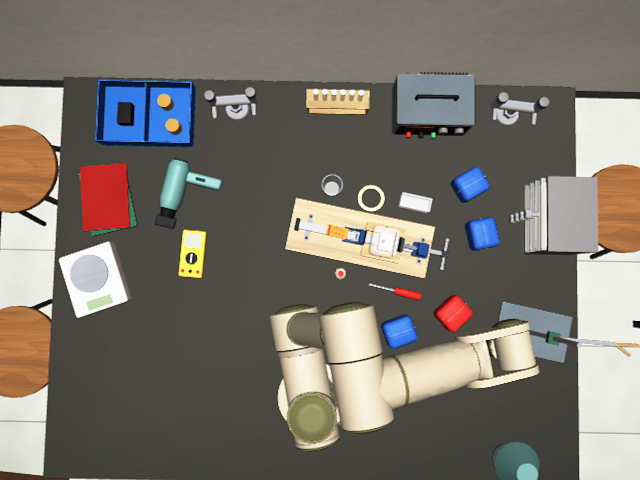

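```bash
python3 - <<'E'
import cv2
i=cv2.imread('pics/scene0.png'); cv2.imwrite('pics/scene0c.png',cv2.resize(i[180:350,150:400],None,fx=3.2,fy=3.2,interpolation=cv2.INTER_CUBIC))
i=cv2.imread('pics/top0.png'); cv2.imwrite('pics/top0c.png',cv2.resize(i[160:320,270:480],None,fx=3.7,fy=3.7,interpolation=cv2.INTER_CUBIC))
E
```

```text
(no output)
```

View pics/scene0c.png

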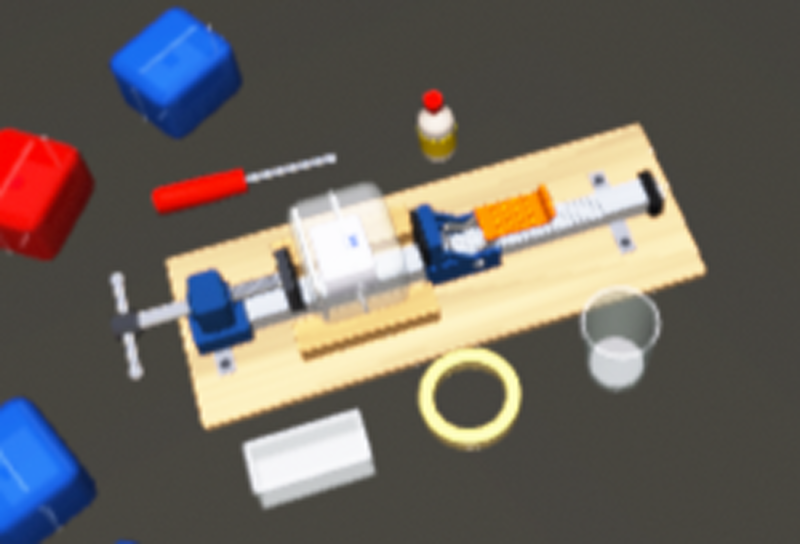

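View pics/top0c.png

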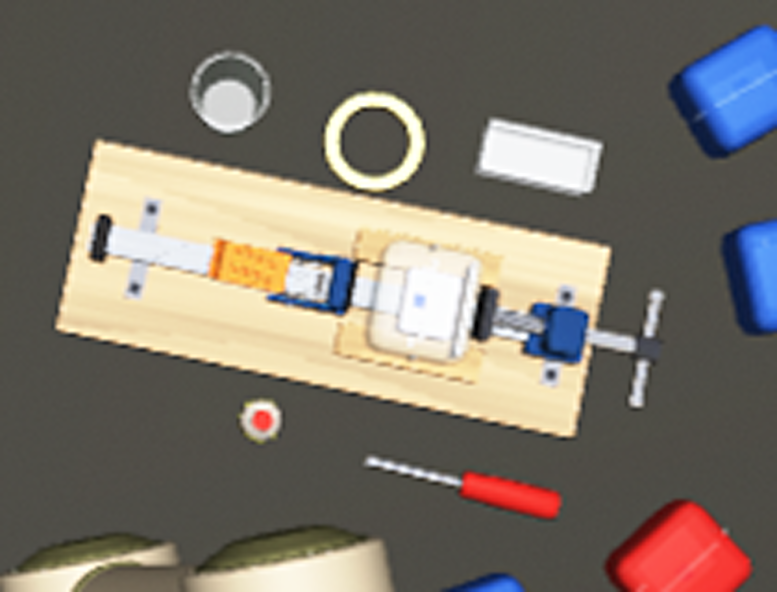

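```bash
cat >> h.py <<'E'
def ray(c,uv):
    d=np.array([(uv[0]-c['cx'])/c['fx'],-(uv[1]-c['cy'])/c['fy'],-1.0])
    M=rot(c['orientation']); d=M@d
    return np.array(c['xyz'],float),d/np.linalg.norm(d)
def atz(c,uv,z):
    o,d=ray(c,uv); return o+d*(z-o[2])/d[2]
def tri(ol):
    A=np.zeros((3,3));b=np.zeros(3)
    for o,d in ol:
        P=np.eye(3)-np.outer(d,d);A+=P;b+=P@o
    p=np.linalg.solve(A,b); return p,[np.linalg.norm((np.eye(3)-np.outer(d,d))@(p-o)) for o,d in ol]
E
python3 - <<'E'
from h import *
print(ctrl.sense()['time_s'])
cs={n:ctrl.capture(n) for n in ['scene','top']}
p={'thumb':((310,249),(333,229)),'pad':((280,258),(364,236)),'case':((257,259),(382,240)),'clamp':((288,265),(361,239))}
for k,(a,b) in p.items():
    X,r=tri([ray(cs['scene'],a),ray(cs['top'],b)]); print(k,X.round(1),np.round(r,1))
for n,c in cs.items():
    hsv=cv2.cvtColor(c['color'],cv2.COLOR_RGB2HSV)
    # orange
    m=((hsv[...,0]>8)&(hsv[...,0]<20)&(hsv[...,1]>190)&(hsv[...,2]>180)).astype(np.uint8)
    x0=(290,220,340,270) if n=='scene' else (310,210,355,245)
    mm=np.zeros_like(m); mm[x0[1]:x0[3],x0[0]:x0[2]]=m[x0[1]:x0[3],x0[0]:x0[2]]
    P=np.argwhere(mm)[:,::-1]; 
    G=np.array([atz(c,q,66)[:2] for q in P],np.float32)
    r=cv2.minAreaRect(G); print(n,'orange',len(P),np.round(r[0],1),np.round(r[1],1),r[2], cv2.boxPoints(r).round(0).tolist())
    # board
    m=((hsv[...,0]>10)&(hsv[...,0]<26)&(hsv[...,1]>40)&(hsv[...,1]<170)&(hsv[...,2]>150)).astype(np.uint8)
    x0=(190,215,380,315) if n=='scene' else (280,190,445,285)
    mm=np.zeros_like(m); mm[x0[1]:x0[3],x0[0]:x0[2]]=m[x0[1]:x0[3],x0[0]:x0[2]]
    nl,lab,st,_=cv2.connectedComponentsWithStats(mm); k=1+np.argmax(st[1:,4]); P=np.argwhere(lab==k)[:,::-1]
    G=np.array([atz(c,q,12)[:2] for q in P],np.float32)
    r=cv2.minAreaRect(G); print(n,'board',len(P),np.round(r[0],1),np.round(r[1],1),r[2], cv2.boxPoints(r).round(0).tolist())
print(rot(ctrl.sense()['ee_rot']).round(3))
E
```

```text
1.95
thumb [530.9 -59.6  49.9] [8.7 8.7]
pad [ 513.1 -152.7   51.4] [2.7 2.7]
case [ 498.9 -210.3   75.9] [5.9 5.9]
clamp [ 510.8 -139.9   -8. ] [5.6 5.6]
scene orange 219 [529.2 -65.4] [65.9 34.7] 81.7454605102539 [[507.0, -96.0], [542.0, -101.0], [551.0, -35.0], [517.0, -30.0]]
scene board 4962 [ 517.2 -141.4] [462.  180.9] 79.5779037475586 [[387.0, -352.0], [564.0, -385.0], [648.0, 69.0], [470.0, 102.0]]
top orange 32 [528.  -58.1] [49.2 29.6] 80.80030822753906 [[509.0, -80.0], [539.0, -85.0], [547.0, -36.0], [517.0, -32.0]]
top board 5391 [ 512.1 -139.5] [461.9 171.1] 79.27227783203125 [[385.0, -350.0], [553.0, -382.0], [639.0, 71.0], [471.0, 103.0]]
[[ 0.     0.419 -0.908]
 [-0.    -0.908 -0.419]
 [-1.     0.    -0.   ]]
```

Candidates for the lever: orange plate on the jaw (scene 310,249 / top 333,229). The other orange things, the cylinders in the blue tray (scene 533,258 and 560,277), are not it. For the case: the clear one at scene 257,259, while the blue and red look-alikes are left alone. I'll move above the lever with shut fingers for a close look.

Call:
arm_command:
  plan:
    - [0.005,-0.021,-0.038,0,0]
    - [0.005,-0.021,-0.038,0,0]
    - [0.005,-0.021,-0.038,0,0]
    - [0.005,-0.021,-0.038,0,0]
    - [0.005,-0.021,-0.038,0,0]
    - [0.005,-0.021,-0.038,0,0]
    - [0.005,-0.021,-0.038,0,0]
    - [0.005,-0.021,-0.038,0,0]
    - [0.005,-0.021,-0.038,0,0]
    - [0.005,-0.021,-0.038,0,0]
    - [0.005,-0.021,-0.038,0,0]
    - [0.005,-0.021,-0.038,0,0]
  squeeze: 20

```text
time_s: 3.55
eef_pos: [529.2, -55.3, 171.2]
ee_rot: [0.152, 0.691, 0.152, -0.691]
force: [1.0, -0.6, -0.3]
grip_width: 0.002
```

Call:
arm_command:
  plan:
    - [0,0,0,-0.159,0]
    - [0,0,0,-0.159,0]
    - [0,0,0,-0.159,0]
    - [0,0,0,-0.159,0]
    - [0,0,0,-0.159,0]
    - [0,0,0,-0.157,0]
    - [0,0,0,0,0]
    - [0,0,0,0,0]

```text
time_s: 4.55
eef_pos: [528.5, -56.6, 171.3]
ee_rot: [0.451, 0.545, 0.451, -0.545]
force: [-0.7, 0.0, -0.3]
grip_width: 0.004
```

```bash
python3 - <<'E'
from h import *
s=ctrl.sense()
for k in ['time_s','joints','eef_pos','ee_rot','force','grip_width']: print(k,np.round(s[k],3).tolist())
print(rot(s['ee_rot']).round(3).tolist())
c=ctrl.capture('wrist'); save(c,'wrist1.png')
for q in ['thumb','pad','clamp','case']:
    print(q,[(np.round(d['uv'],1).tolist(),round(d['score'],2)) for d in ctrl.place_of('wrist',q)[:3]])
E
```

```text
time_s 4.55
joints [-0.327, 0.381, 1.566, 0.0, 1.195, -0.138]
eef_pos [528.461, -56.588, 171.301]
ee_rot [0.451, 0.545, 0.451, -0.545]
force [-0.706, 0.015, -0.318]
grip_width 0.004
[[0.0, 0.982, -0.188], [0.0, -0.188, -0.982], [-1.0, 0.0, -0.0]]
thumb [([325.6, 252.6], 0.64)]
pad []
clamp []
case [([324.2, 410.2], 0.66)]
```

View pics/wrist1.png

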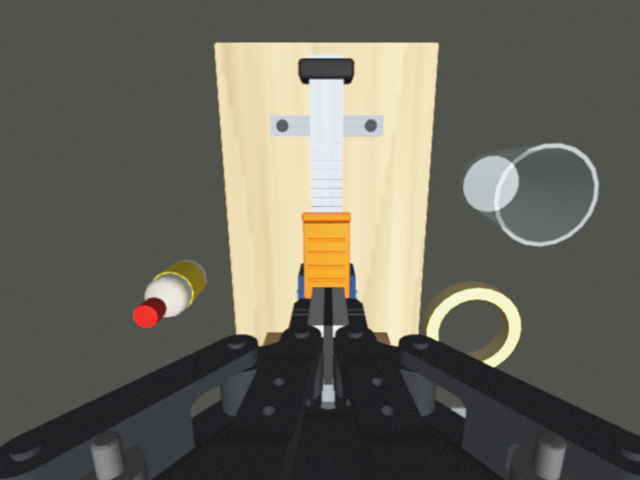

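The wrist view shows the orange plate at columns 304–350, with its lip at rows 212–222. The shut fingertips are at (328,290) and the end stop is at (326,70). The bar is vertical in the picture, so the tool is aligned with it.

```bash
cat >> h.py <<'E'
def wray(c,s,uv):
    d=np.array([(uv[0]-c['cx'])/c['fx'],-(uv[1]-c['cy'])/c['fy'],-1.0]); H=np.array(c['hand_eye'])
    M=rot(s['ee_rot']); 
    return M@H[:3,3]+np.array(s['eef_pos']), M@(H[:3,:3]@d)
def watz(c,s,uv,z):
    o,d=wray(c,s,uv); return o+d*(z-o[2])/d[2]
A=np.deg2rad(79.2); EX=np.array([np.cos(A),np.sin(A)]); EY=np.array([-np.sin(A),np.cos(A)]); O=np.array([512.5,-140.])
def cl(p): return np.array([(p[:2]-O)@EX,(p[:2]-O)@EY])
E
python3 - <<'E'
from h import *
s=ctrl.sense(); c=ctrl.capture('wrist')
print('tcp',cl(s['eef_pos']))
for nm,uv,z in [('lipL',(303,213),76),('lipR',(350,213),76),('lip low L',(303,213),70),('thumbnet',(325.6,252.6),64),('stop top front L',(300,82),38),('stop R',(353,82),38),('stop back',(326,60),38),('boardL',(216,43),12),('boardR',(437,43),12)]:
    p=watz(c,s,uv,z); print(nm,p.round(1),cl(p).round(1))
i=cv2.cvtColor(c['color'],cv2.COLOR_RGB2BGR)[190:320,260:400]
cv2.imwrite('pics/wrist1c.png',cv2.resize(i,None,fx=4.5,fy=4.5,interpolation=cv2.INTER_CUBIC))
E
```

```text
tcp [ 8.49308282e+01 -3.24143319e-02]
lipL [516.3 -29.5  76. ] [109.3  17. ]
lipR [547.2 -35.3  76. ] [109.3 -14.5]
lip low L [515.7 -30.4  70. ] [108.2  17.4]
thumbnet [525.3 -62.8  64. ] [78.2  1.9]
stop top front L [529.5  56.7  38. ] [196.4  20.2]
stop R [566.3  49.8  38. ] [196.5 -17.3]
stop back [550.2  67.2  38. ] [210.6   1.8]
boardL [471.7  99.6  12. ] [227.7  85. ]
boardR [635.7  68.6  12. ] [228.  -81.9]
```

View pics/wrist1c.png

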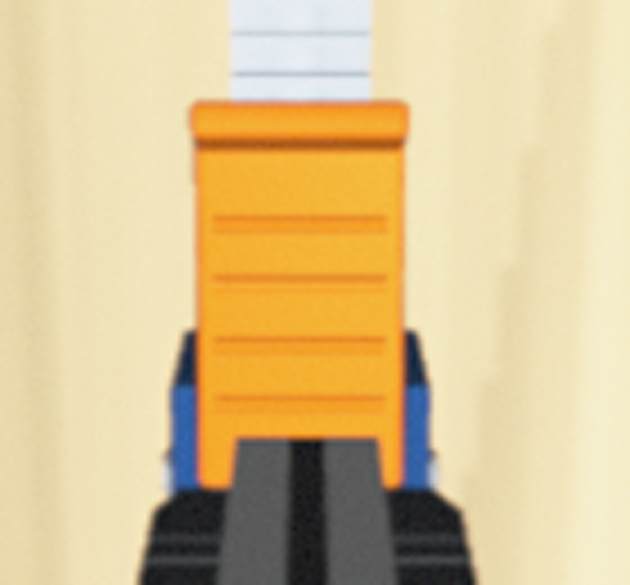

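Call:
arm_command:
  plan:
    - [0.03,-0.001,0,0,0]
    - [0.03,0,0,0,0]
    - [0.02,0,0,0,0]
    - [0.01,0,0,0,0]
    - [0.005,0,0,0,0]
    - [0,0,0,0,0]
    - [0,0,0,0,0]

```text
time_s: 5.72
eef_pos: [527.8, -56.5, 76.9]
ee_rot: [0.452, 0.544, 0.451, -0.544]
force: [-0.4, 1.2, 0.6]
grip_width: 0.0
```

```bash
python3 - <<'E'
from h import *
s=ctrl.sense(); c=ctrl.capture('wrist'); save(c,'wrist2.png')
print(s['time_s'],s['eef_pos'],cl(s['eef_pos']),s['force'])
E
```

```text
5.725 [527.80362334 -56.50634314  76.92841494] [84.88236771  0.61259708] [-0.4327089   1.16271834  0.5986375 ]
```

View pics/wrist2.png

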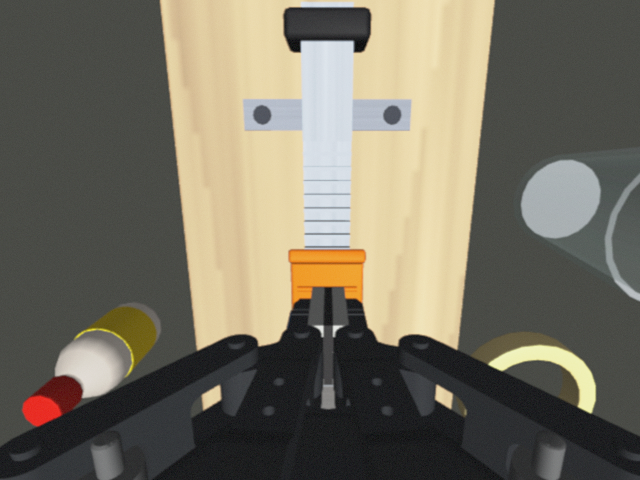

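The fingertips are centred over the plate at (328,290), in front of the lip at (327,255). Pressing down in small steps.

Call:
arm_command:
  plan:
    - [0.004,0,0,0,0]
    - [0.003,0,0,0,0]
    - [0.003,0,0,0,0]
    - [0.002,0,0,0,0]
    - [0,0,0,0,0]

```text
time_s: 6.4
eef_pos: [527.4, -56.4, 64.1]
ee_rot: [-0.451, -0.544, -0.451, 0.544]
force: [0.0, -0.2, 1.4]
grip_width: -0.002
```

Call:
arm_command:
  plan:
    - [0.002,0,0,0,0]
    - [0.001,0,0,0,0]
    - [0,0,0,0,0]

```text
time_s: 6.78
eef_pos: [527.5, -56.3, 61.4]
ee_rot: [0.451, 0.544, 0.451, -0.544]
force: [-0.6, 1.0, 1.5]
grip_width: -0.001
```

Call:
arm_command:
  plan:
    - [0.002,0,0,0,0]
    - [0,0,0,0,0]

```text
time_s: 7.02
eef_pos: [527.6, -56.3, 59.7]
ee_rot: [0.452, 0.544, 0.451, -0.544]
force: [-1.0, 1.7, 5.6]
grip_width: -0.002
```

Call:
arm_command:
  plan:
    - [0.002,0,0,0,0]
    - [0,0,0,0,0]

```text
time_s: 7.28
eef_pos: [527.6, -56.3, 57.7]
ee_rot: [0.452, 0.544, 0.451, -0.544]
force: [-1.8, 2.5, 5.7]
grip_width: -0.003
```

Call:
arm_command:
  plan:
    - [0.001,0,0,0,0]
    - [0,0,0,0,0]

```text
time_s: 7.52
eef_pos: [527.6, -56.3, 56.8]
ee_rot: [0.452, 0.544, 0.451, -0.544]
force: [-2.1, 2.0, 6.3]
grip_width: 0.003
```

Call:
arm_command:
  plan:
    - [0.001,0,0,0,0]
    - [0,0,0,0,0]

```text
time_s: 7.78
eef_pos: [527.6, -56.3, 55.8]
ee_rot: [0.452, 0.544, 0.451, -0.544]
force: [-1.1, 2.7, 6.3]
grip_width: 0.003
```

Call:
arm_command:
  plan:
    - [0.001,0,0,0,0]
    - [0,0,0,0,0]

```text
time_s: 8.02
eef_pos: [527.7, -56.3, 54.9]
ee_rot: [0.452, 0.544, 0.451, -0.544]
force: [-1.9, 2.8, 7.5]
grip_width: -0.001
```

Call:
arm_command:
  plan:
    - [0.001,0,0,0,0]
    - [0,0,0,0,0]

```text
time_s: 8.28
eef_pos: [527.8, -56.4, 54.5]
ee_rot: [0.452, 0.544, 0.451, -0.544]
force: [-3.8, 2.3, 14.0]
grip_width: 0.003
```

```bash
python3 - <<'E'
from h import *
s=ctrl.sense(); c=ctrl.capture('wrist'); save(c,'wrist3.png')
print(s['time_s'],s['eef_pos'],cl(s['eef_pos']),s['force'])
i=cv2.cvtColor(c['color'],cv2.COLOR_RGB2BGR)[200:330,250:410]
cv2.imwrite('pics/wrist3c.png',cv2.resize(i,None,fx=4.5,fy=4.5,interpolation=cv2.INTER_CUBIC))
E
```

```text
8.275 [527.76621114 -56.38854663  54.54501987] [84.99106737  0.67141947] [-3.75357388  2.27607839 14.03902702]
```

View pics/wrist3c.png

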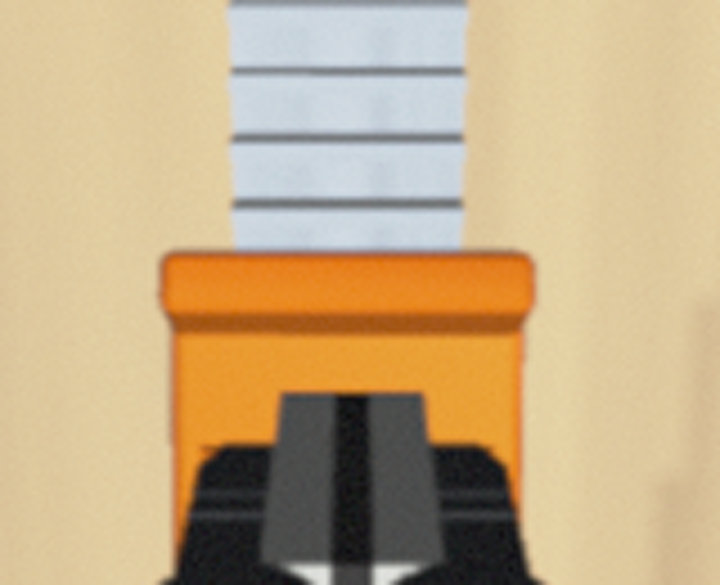

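The lever is fully pressed at 14 N, with the fingertip in front of the lip. Pushing gently towards the end stop, which is tool −z.

Call:
arm_command:
  plan:
    - [0,0,-0.003,0,0]
    - [0,0,-0.004,0,0]
    - [0,0,-0.004,0,0]
    - [0,0,0,0,0]

```text
time_s: 8.82
eef_pos: [529.8, -45.7, 54.6]
ee_rot: [0.452, 0.544, 0.451, -0.544]
force: [-3.7, 2.4, 13.4]
grip_width: -0.0
```

```bash
python3 - <<'E'
from h import *
s=ctrl.sense(); c=ctrl.capture('wrist'); save(c,'wrist4.png')
print(s['time_s'],s['eef_pos'],cl(s['eef_pos']),s['force'],s['wrist_torque'])
i=cv2.cvtColor(c['color'],cv2.COLOR_RGB2BGR)[200:330,250:410]
cv2.imwrite('pics/wrist4c.png',cv2.resize(i,None,fx=4.5,fy=4.5,interpolation=cv2.INTER_CUBIC))
E
```

```text
8.825 [529.79560232 -45.67712419  54.55308478] [95.89303106  0.68509481] [-3.68796405  2.41709802 13.41879969] [ 0.13239761  0.79155963 -0.04509979]
```

View pics/wrist4c.png

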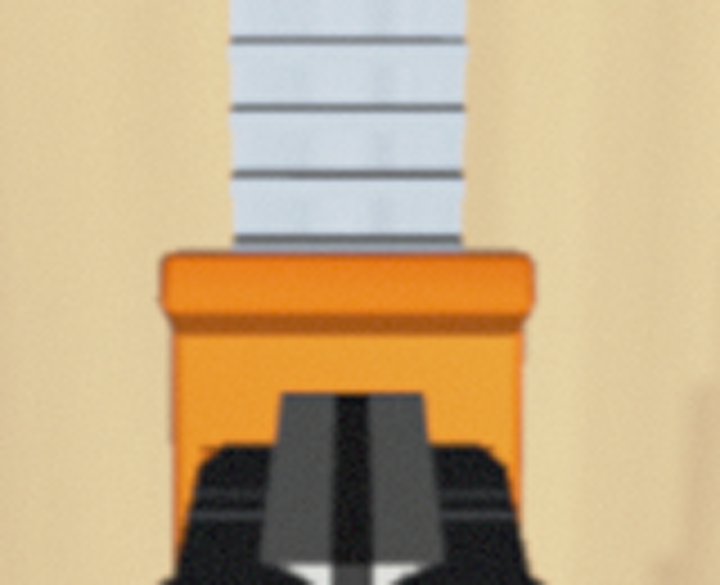

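The jaw slides along with the fingertip: the notches have moved past and the lever is still down. Continuing.

Call:
arm_command:
  plan:
    - [0,0,-0.005,0,0]
    - [0,0,-0.005,0,0]
    - [0,0,-0.005,0,0]
    - [0,0,-0.005,0,0]
    - [0,0,-0.005,0,0]
    - [0,0,-0.005,0,0]

```text
time_s: 9.62
eef_pos: [535.3, -16.5, 54.5]
ee_rot: [-0.452, -0.544, -0.451, 0.544]
force: [-5.5, -1.0, 14.1]
grip_width: 0.003
```

Call:
arm_command:
  plan:
    - [0,0,-0.005,0,0]
    - [0,0,-0.005,0,0]
    - [0,0,-0.005,0,0]
    - [0,0,-0.005,0,0]

```text
time_s: 10.12
eef_pos: [539.0, 3.2, 54.5]
ee_rot: [-0.452, -0.544, -0.451, 0.544]
force: [-5.1, -1.7, 13.8]
grip_width: 0.002
```

```bash
python3 - <<'E'
from h import *
s=ctrl.sense(); c=ctrl.capture('wrist'); save(c,'wrist5.png')
print(s['time_s'],s['eef_pos'],cl(s['eef_pos']),s['force'])
E
```

```text
10.125 [539.04800989   3.1813227   54.53642997] [145.61978882   0.75173283] [-5.05401289 -1.71643408 13.79291089]
```

View pics/wrist5.png

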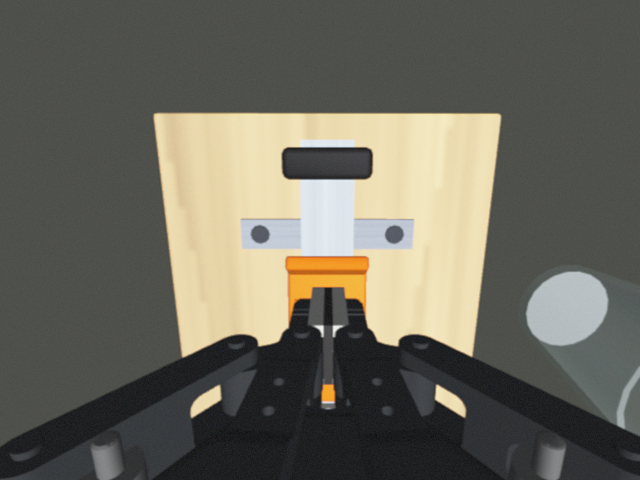

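The lip is at row 262 and the end stop at row 178, so roughly 27 mm remain. Continuing more slowly.

Call:
arm_command:
  plan:
    - [0,0,-0.005,0,0]
    - [0,0,-0.005,0,0]
    - [0,0,-0.004,0,0]
    - [0,0,-0.003,0,0]

```text
time_s: 10.68
eef_pos: [542.2, 20.0, 54.5]
ee_rot: [0.452, 0.544, 0.451, -0.544]
force: [-4.6, -1.5, 13.2]
grip_width: 0.002
```

Call:
arm_command:
  plan:
    - [0,0,-0.003,0,0]
    - [0,0,-0.002,0,0]
    - [0,0,-0.002,0,0]

```text
time_s: 11.05
eef_pos: [543.5, 26.8, 54.6]
ee_rot: [0.452, 0.544, 0.451, -0.544]
force: [-3.9, -0.9, 13.8]
grip_width: -0.003
```

Call:
arm_command:
  plan:
    - [0,0,-0.002,0,0]
    - [0,0,-0.002,0,0]
    - [0,0,-0.002,0,0]

```text
time_s: 11.42
eef_pos: [544.6, 32.6, 54.6]
ee_rot: [0.452, 0.544, 0.451, -0.544]
force: [-4.3, -1.7, 13.1]
grip_width: 0.002
```

```bash
python3 - <<'E'
from h import *
s=ctrl.sense(); c=ctrl.capture('wrist'); save(c,'wrist6.png')
print(s['time_s'],s['eef_pos'],cl(s['eef_pos']),s['force'])
c=ctrl.capture('scene'); save(c,'scene6.png')
i=cv2.cvtColor(c['color'],cv2.COLOR_RGB2BGR)[180:330,200:400]
cv2.imwrite('pics/scene6c.png',cv2.resize(i,None,fx=4,fy=4,interpolation=cv2.INTER_CUBIC))
E
```

```text
11.425 [544.62364536  32.64030134  54.56606137] [175.60173787   0.79491933] [-4.32790856 -1.71212071 13.11537114]
```

View pics/wrist6.png

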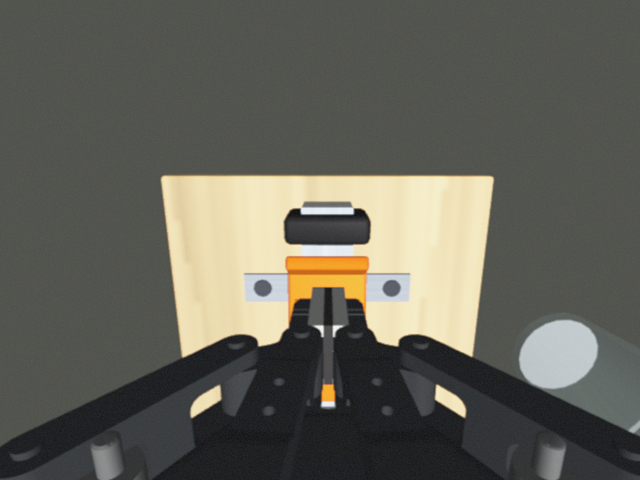

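View pics/scene6c.png

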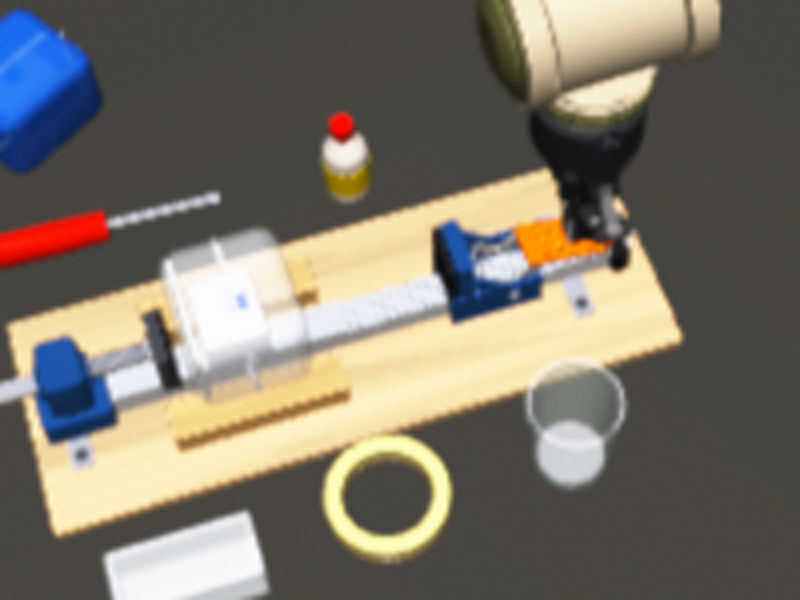

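The lever's lip will pass above the end stop. The blue body's rear, at (540,290) in the crop, is still about 40 mm from the stop at (620,250). The case hasn't moved. Continuing.

Call:
arm_command:
  plan:
    - [0,0,-0.004,0,0]
    - [0,0,-0.004,0,0]
    - [0,0,-0.004,0,0]
    - [0,0,-0.004,0,0]

```text
time_s: 12.02
eef_pos: [547.6, 48.5, 54.6]
ee_rot: [0.452, 0.544, 0.451, -0.544]
force: [-5.5, -1.4, 13.7]
grip_width: -0.003
```

Call:
arm_command:
  plan:
    - [0,0,-0.003,0,0]
    - [0,0,-0.003,0,0]
    - [0,0,-0.003,0,0]

```text
time_s: 12.4
eef_pos: [549.3, 57.3, 54.6]
ee_rot: [0.452, 0.544, 0.451, -0.544]
force: [-3.9, -1.2, 13.4]
grip_width: -0.001
```

```bash
python3 - <<'E'
from h import *
s=ctrl.sense(); c=ctrl.capture('wrist'); save(c,'wrist7.png')
print(s['time_s'],s['eef_pos'],cl(s['eef_pos']),s['force'])
c=ctrl.capture('scene'); save(c,'scene7.png')
i=cv2.cvtColor(c['color'],cv2.COLOR_RGB2BGR)[180:330,200:400]
cv2.imwrite('pics/scene7c.png',cv2.resize(i,None,fx=4,fy=4,interpolation=cv2.INTER_CUBIC))
E
```

```text
12.4 [549.27102991  57.29632669  54.56419609] [200.69187024   0.84993118] [-3.91999474 -1.21400736 13.39873209]
```

View pics/wrist7.png

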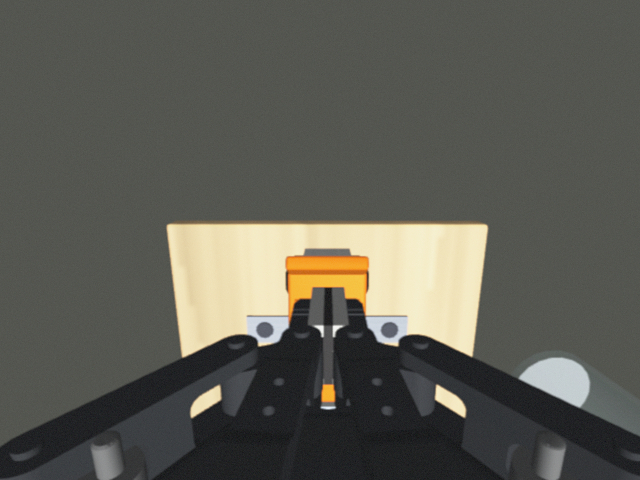

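View pics/scene7c.png

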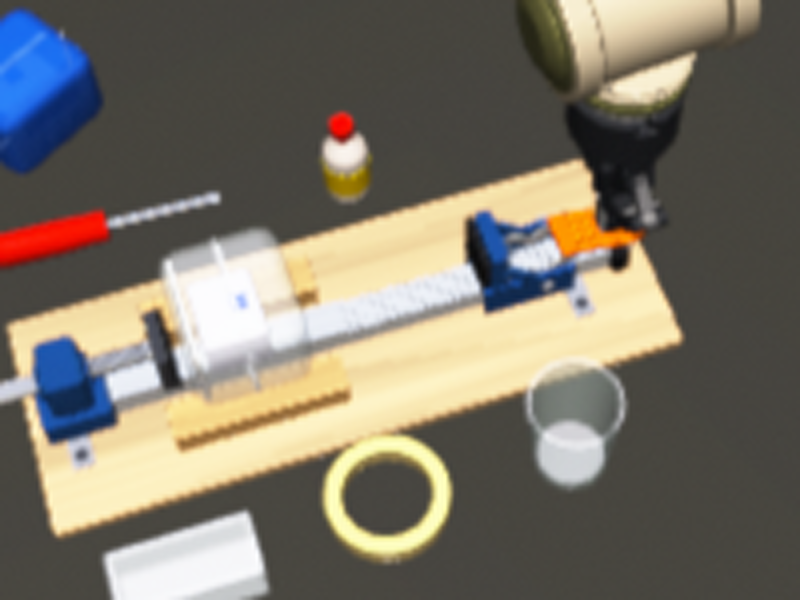

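The blue body's rear is now at (573,275), leaving about 25 mm to the stop.

Call:
arm_command:
  plan:
    - [0,0,-0.004,0,0]
    - [0,0,-0.004,0,0]
    - [0,0,-0.004,0,0]
    - [0,0,-0.003,0,0]

```text
time_s: 13.0
eef_pos: [552.1, 72.1, 54.6]
ee_rot: [0.452, 0.544, 0.451, -0.544]
force: [-5.6, -1.9, 13.0]
grip_width: -0.001
```

Call:
arm_command:
  plan:
    - [0,0,-0.002,0,0]
    - [0,0,-0.002,0,0]

```text
time_s: 13.25
eef_pos: [552.8, 76.0, 54.6]
ee_rot: [0.452, 0.544, 0.451, -0.544]
force: [-5.5, -0.5, 12.6]
grip_width: 0.002
```

Call:
arm_command:
  plan:
    - [0,0,-0.002,0,0]
    - [0,0,-0.002,0,0]

```text
time_s: 13.5
eef_pos: [553.5, 79.9, 54.6]
ee_rot: [0.452, 0.544, 0.451, -0.544]
force: [-4.3, -1.5, 13.6]
grip_width: 0.003
```

Call:
arm_command:
  plan:
    - [0,0,-0.002,0,0]
    - [0,0,-0.002,0,0]

```text
time_s: 13.75
eef_pos: [554.3, 83.8, 54.6]
ee_rot: [0.452, 0.544, 0.451, -0.544]
force: [-4.2, -1.2, 13.2]
grip_width: -0.001
```

```bash
python3 - <<'E'
from h import *
s=ctrl.sense(); c=ctrl.capture('wrist'); save(c,'wrist8.png')
print(s['time_s'],s['eef_pos'],cl(s['eef_pos']),s['force'])
c=ctrl.capture('scene'); save(c,'scene8.png')
i=cv2.cvtColor(c['color'],cv2.COLOR_RGB2BGR)[200:300,280:400]
cv2.imwrite('pics/scene8c.png',cv2.resize(i,None,fx=6,fy=6,interpolation=cv2.INTER_CUBIC))
E
```

```text
13.75 [554.29892358  83.83917231  54.57543861] [227.70670242   0.88472863] [-4.19804452 -1.22100843 13.23922362]
```

View pics/scene8c.png

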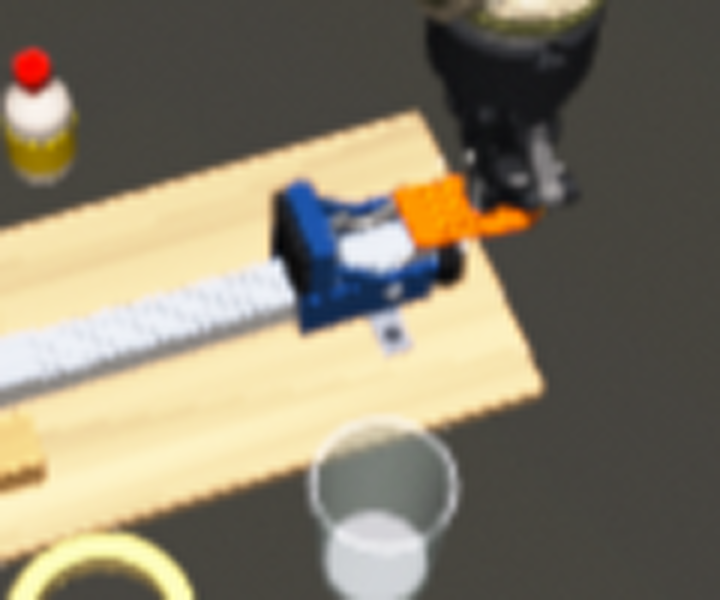

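Only a few mm are left between the blue body (432,275) and the stop (445,265). Taking 1 mm rows until the force rises.

Call:
arm_command:
  plan:
    - [0,0,-0.001,0,0]
    - [0,0,-0.001,0,0]
    - [0,0,-0.001,0,0]

```text
time_s: 14.22
eef_pos: [554.9, 86.8, 54.6]
ee_rot: [0.452, 0.544, 0.451, -0.544]
force: [-4.6, -1.3, 12.5]
grip_width: 0.0
```

Call:
arm_command:
  plan:
    - [0,0,-0.001,0,0]
    - [0,0,-0.001,0,0]
    - [0,0,-0.001,0,0]

```text
time_s: 14.6
eef_pos: [555.7, 89.3, 54.4]
ee_rot: [0.452, 0.544, 0.451, -0.544]
force: [-2.1, -3.2, 10.0]
grip_width: 0.001
```

Call:
arm_command:
  plan:
    - [0,0,-0.001,0,0]
    - [0,0,-0.001,0,0]
    - [0,0,-0.001,0,0]

```text
time_s: 14.98
eef_pos: [556.3, 92.4, 54.1]
ee_rot: [0.452, 0.545, 0.451, -0.544]
force: [-0.6, -2.4, 6.3]
grip_width: -0.001
```

```bash
python3 - <<'E'
from h import *
s=ctrl.sense(); c=ctrl.capture('wrist'); save(c,'wrist9.png')
print(s['time_s'],s['eef_pos'],cl(s['eef_pos']),s['force'])
i=cv2.cvtColor(c['color'],cv2.COLOR_RGB2BGR)[200:330,250:410]
cv2.imwrite('pics/wrist9c.png',cv2.resize(i,None,fx=4.5,fy=4.5,interpolation=cv2.INTER_CUBIC))
c=ctrl.capture('scene'); save(c,'scene9.png')
i=cv2.cvtColor(c['color'],cv2.COLOR_RGB2BGR)[200:300,280:400]
cv2.imwrite('pics/scene9c.png',cv2.resize(i,None,fx=6,fy=6,interpolation=cv2.INTER_CUBIC))
E
```

```text
14.975 [556.32222641  92.35716984  54.0746171 ] [236.45295194   0.49337764] [-0.64650872 -2.44424946  6.28445327]
```

View pics/wrist9c.png

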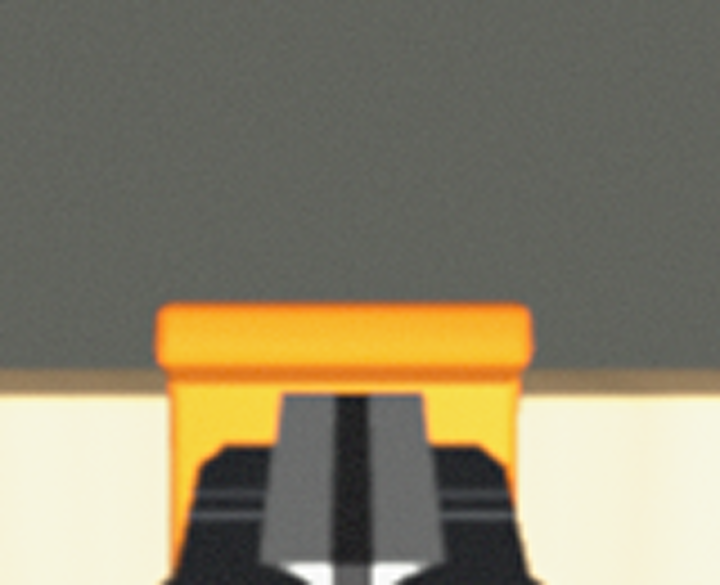

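View pics/scene9c.png

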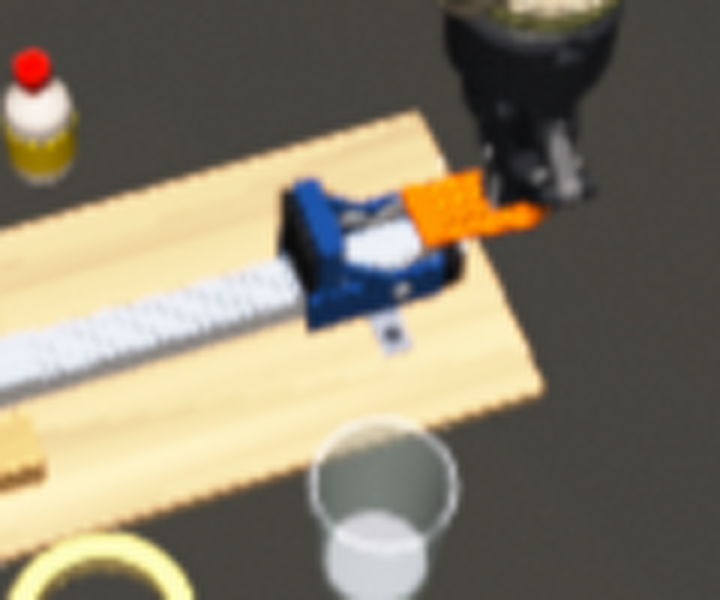

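The jaw now touches the stop (blue against black at 452,262) and the fingertip has slid about 6 mm towards the lip. I'll restore the press and push on the lip to confirm.

Call:
arm_command:
  plan:
    - [0.001,0,0,0,0]
    - [0,0,-0.001,0,0]
    - [0,0,-0.001,0,0]

```text
time_s: 15.45
eef_pos: [556.9, 93.9, 53.5]
ee_rot: [0.453, 0.544, 0.45, -0.544]
force: [-1.7, -8.7, 10.5]
grip_width: -0.004
```

Call:
arm_command:
  plan:
    - [0,0,-0.001,0,0]
    - [0,0,0,0,0]

```text
time_s: 15.7
eef_pos: [556.9, 94.0, 53.5]
ee_rot: [-0.453, -0.544, -0.45, 0.544]
force: [-2.6, -9.9, 11.1]
grip_width: 0.003
```

Pushing with 10 N gives no further motion, so the jaw is against the stop. Lifting straight up to let the lever spring up.

Call:
arm_command:
  plan:
    - [-0.003,0,0,0,0]
    - [-0.004,0,0,0,0]
    - [-0.004,0,0,0,0]
    - [-0.004,0,0,0,0]
    - [-0.005,0,0,0,0]
    - [-0.01,0,0,0,0]
    - [-0.02,0,0,0,0]
    - [-0.03,0,0,0,0]
    - [-0.03,0,0,0,0]
    - [0,0,0,0,0]

```text
time_s: 16.95
eef_pos: [557.1, 96.2, 164.8]
ee_rot: [0.453, 0.546, 0.45, -0.543]
force: [-0.6, -0.4, -0.8]
grip_width: -0.0
```

```bash
python3 - <<'E'
from h import *
s=ctrl.sense(); c=ctrl.capture('wrist'); save(c,'wrist10.png')
print(s['time_s'],s['eef_pos'],cl(s['eef_pos']),s['force'])
c=ctrl.capture('scene'); save(c,'scene10.png')
i=cv2.cvtColor(c['color'],cv2.COLOR_RGB2BGR)[190:310,230:390]
cv2.imwrite('pics/scene10c.png',cv2.resize(i,None,fx=5,fy=5,interpolation=cv2.INTER_CUBIC))
E
```

```text
16.95 [557.10789818  96.21390419 164.75834177] [240.38859313   0.44430223] [-0.56009947 -0.39658796 -0.83757439]
```

View pics/scene10c.png

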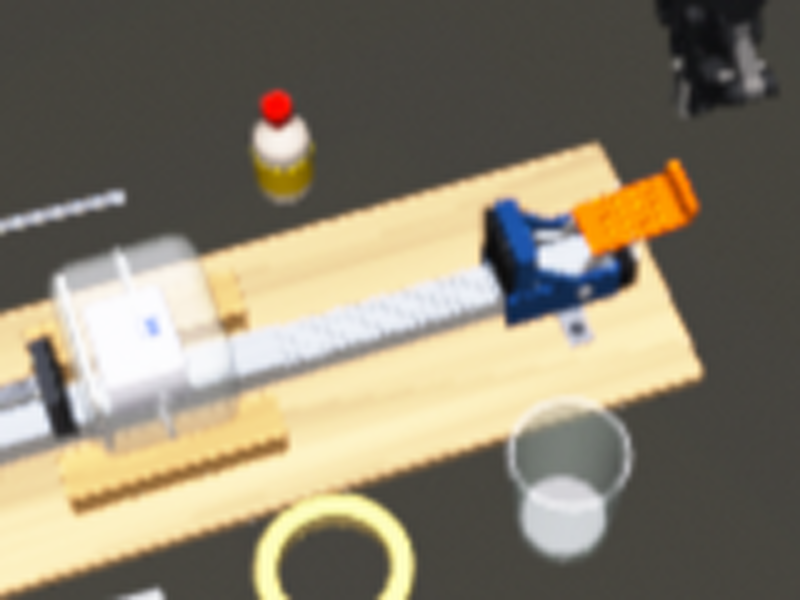

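View pics/wrist10.png

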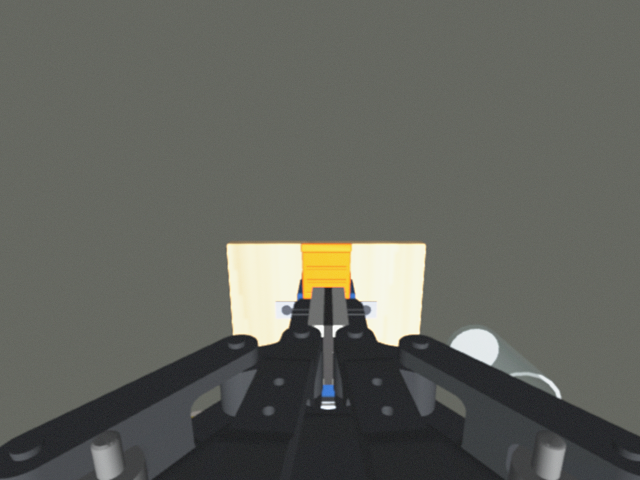

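```bash
python3 - <<'E'
import cv2,numpy as np
a=cv2.imread('pics/scene0.png').astype(int);b=cv2.imread('pics/scene10.png').astype(int);e=cv2.imread('pics/scene9.png').astype(int)
d=abs(a-b).max(2)
print('case',(d[235:285,232:272]>40).sum(),'bottle',(d[205:232,278:295]>40).sum(),'tape/shell',(d[288:335,225:315]>40).sum(),'beaker',(d[270:302,330:358]>40).sum(),'driver',(d[228:248,195:257]>40).sum())
# blue jaw shift between push and release
def blue(i):
    m=(i[...,0]>80)&(i[...,2]<60)&(i[...,0]>i[...,2]*2); m[:225]=0;m[262:]=0;m[:,:322]=0;m[:,365:]=0
    p=np.argwhere(m); return len(p),p[:,1].min(),p[:,1].max(),p.mean(0).round(2)
print(blue(e),blue(b))
from rig import ctrl
print(ctrl.finish_job(), ctrl.sense()['time_s'])
E
```

```text
case 0 bottle 0 tape/shell 0 beaker 0 driver 0
(147, np.int64(329), np.int64(353), array([241.94, 337.22])) (149, np.int64(329), np.int64(353), array([241.87, 337.27]))
the job is handed in; nothing more can be done
the job is handed in; nothing more can be done
```

I pressed the orange lever fully down with the shut fingertips and slid the jaw back along the bar to its end stop. A final push of about 10 N on the lever's lip moved it no further. Then I lifted straight up and the lever sprang up. The job was handed in shortly after 17 s on the robot's clock.

**Forces:** the highest press I read on the lever was about 14 N, against the 40 N limit. I read force only between moves, so brief peaks in between were not recorded.

**Last checks:**
- **Jaw:** in the scene picture the blue jaw touches the end stop, and its position is the same before and after the release.
- **Lever:** it looks sprung up in the scene picture. I judged this by eye, since the joint's angle can't be read directly.
- **Case and nearby things:** the case, bottle, tape, half-shell, beaker and screwdriver show no pixel change from the first picture. I did not compare the dryer or the multimeter, but the arm did not work near them.
- **Robot:** the fingertips ended about 90 mm above the lever, with about 1 N on the tool.

No check failed. At the start, the lever-position estimates from the scene and top cameras differed by about 17 mm, so I relied on the wrist camera for the approach.

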